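Find the waste panel that rocks and push it open

TASK

One of the five grey panels in the waste console is unlocked: press each on its blue spot with a fingertip until you find the one that rocks, then push its blue-spot end down into the chute until the panel stands open at about 45 degrees or more, and leave it open. The other four are locked and will not give. Pick nothing up and leave everything else on the table and on the console where it stands.

Things in the scene. Friction and masses are not known exactly. Their poses are not given: they have to be found in the camera images.
- console: white waste console fixed to the table, 200 mm deep (x) by 500 wide (y) by 100 high; origin: centre of its underside, x from its front (robot side) to its rear, z up. Five identical grey panels lie flush in its top in a row along y, 88 mm apart, in openings 114 (x) by 76 mm (y) over empty chutes 86 mm deep. Behind them is a 61 mm ledge. Four panels are rigidly locked; one, a different one each time, rocks
- spot0 (a point): centre of the 20 mm blue push spot on the first panel counted from the console's +y end, on the panel's top face (100 mm above the table), 36 mm in front of (console -x of) the panel's middle; axes as the console's. The panel is 110 mm (x) by 72 mm (y) by 6 mm
- spot1 (a point): centre of the 20 mm blue push spot on the second panel counted from the console's +y end, on the panel's top face (100 mm above the table), 36 mm in front of (console -x of) the panel's middle; axes as the console's. The panel is 110 mm (x) by 72 mm (y) by 6 mm
- spot2 (a point): centre of the 20 mm blue push spot on the third panel counted from the console's +y end, on the panel's top face (100 mm above the table), 36 mm in front of (console -x of) the panel's middle; axes as the console's. The panel is 110 mm (x) by 72 mm (y) by 6 mm
- spot3 (a point): centre of the 20 mm blue push spot on the fourth panel counted from the console's +y end, on the panel's top face (100 mm above the table), 36 mm in front of (console -x of) the panel's middle; axes as the console's. The panel is 110 mm (x) by 72 mm (y) by 6 mm
- spot4 (a point): centre of the 20 mm blue push spot on the fifth panel counted from the console's +y end, on the panel's top face (100 mm above the table), 36 mm in front of (console -x of) the panel's middle; axes as the console's. The panel is 110 mm (x) by 72 mm (y) by 6 mm
- flap (a joint): tilt (rad) of whichever panel rocks: 0 flush, as at the start; grows as its blue-spot end goes down into the chute and its other end rises; rocks back to -0.05, stops at 0.95. Pivot line along the console's y through the panel's middle, 3 mm under its top. It takes 2 to 4 N at the spot to move (more nearer the pivot) and stays at any tilt it is left at
- pot_a: small white sample pot with yellow cap, 34 mm across, 30 mm high, loose on the console's rear ledge; origin at the centre of its underside; to be left alone
- pot_b: the same with a red cap, on the rear ledge; origin at the centre of its underside; to be left alone
- slide_box: small white and green carton 28 x 55 x 22 mm, loose on the rear ledge; origin at the centre of its underside; to be left alone
- gel: clear pump bottle with white label, 60 mm across, 168 mm high; origin at the centre of its underside; to be left alone
- spray: white spray bottle with grey head and red trigger, 72 mm across, 203 mm high; origin at the centre of its underside; to be left alone

How it is judged:
At the end, for the whole second after the job is handed in: The unlocked panel is at rest, tilted more than 0.6 rad with its blue-spot end down, and every loose thing stands within 20 mm of its starting place, tilted less than 0.2 rad (value of joint flap above 0.6 rad and velocity of joint flap between -0.05 and 0.05 rad/s and not (distance of any of pot_a, pot_b, slide_box, gel, spray from where it was at the start of the episode above 0.02 m or angle between any of pot_a, pot_b, slide_box, gel, spray's own z axis and vertical above 0.2 rad)); the robot touches nothing.
It fails at once if a loose thing was moved more than 20 mm, lifted or tipped more than 0.2 rad (distance of any of pot_a, pot_b, slide_box, gel, spray from where it was at the start of the episode above 0.02 m or angle between any of pot_a, pot_b, slide_box, gel, spray's own z axis and vertical above 0.2 rad).
It also fails if it takes over 45 s, if anything falls off the work surface, if the arm or the gripper's body presses on something with over 40 N, if the wrist force passes 120 N, or if a joint passes its speed limit or range.

ROBOT

A 6-joint arm with a two-finger parallel gripper is mounted at the origin on the work surface. World frame = base frame: x ahead of the robot, y to its left, z up, the work surface at z = 0. Lengths are in m, angles in rad, forces in N, time in s.
With the tool pointing down it reaches from about 0.25 to 0.775 m from the base axis. Payload 4 kg.
Tool frame: the origin (TCP) lies midway between the tips of the shut fingers; the grasp point (between the pads) lies 19 mm behind it; y points along the fingers, x is the direction in which the jaws open and shut, and the axes are right-handed (so a half turn about y gives the same grasp; the last joint's range is limited). The gripper opens to 94 mm and grips with 3 to 60 N. Pads are 16 mm wide; open, the fingers measure 119 mm over their backs; the gripper's body (75 mm by 177 mm) begins 78 mm behind the grasp point.
Start: joints at [1.2, 0.087, 1.371, -0, 1.684, -0.103], TCP at [0.146, 0.53, 0.206] pointing down, gripper open.
Joint ranges: [-3.1, 3.1], [-0.76, 2.03], [0.27, 2.55], [-1.08, 4.22], [0.17, 2.65], [-2.57, 2.57]. Speed limits (rad/s): [2.79, 2.79, 3.14, 3.14, 3.14, 3.14].

INTERFACE

Orientations are given as [roll, pitch, yaw] about the fixed x, y, z axes, in that order (R = Rz(yaw) Ry(pitch) Rx(roll)).
In Python, from bench import robot, snapshot, camera_info, ticket gives the robot as it stands.
- The arm moves only by the shell command python3 -m creep 'ROWS'. ROWS is JSON, a list of rows, each an object with "slide": the shift along the tool's x, y, z in mm, a list of three; "roll": the turn about the tool's y in degrees; "grip": the closure, from 0 (fully open) to 1 (shut). In form: [{"slide": [x, y, z], "roll": roll, "grip": grip}, ...]. A call has 1 to 20 rows; each row is the pose to reach, as a shift and turn from the pose commanded when the call began, along the tool's axes at that moment; what a row does not reach only later rows make up. A row lasts 1/12 s, in which the tool goes at most 41.7 mm and 7.16 degrees, less where a joint would pass 70% of its speed; a pose out of reach is approached as far as the arm can. A call with a gripper value outside its range is refused whole. The fingers move at their own pace and stop on an object; the grip force is fixed at half the most. Time passes only in rows, so rows that repeat a pose let the fingers close. It gives the time, the measured TCP pose, the force and the opening at its end, in the units of the state.
- robot.get_obs(): the state, without advancing time (a new reading comes with each control period).
- snapshot(name): name is "scene" or "side" or "wrist"; returns the picture (420x560x3 uint8, red, green, blue); there is no depth.
- camera_info(name): a dict with "fx", "fy", "cx", "cy" (pixels), "cam_to_world" (4x4, takes a point from camera to world coordinates). Camera axes: x right, y down, z forward; pixel columns grow to the right and rows downward; lengths in m; the calibration is good to about 2 mm. A picture is of the moment at which its call begins: read the wrist's pose just before it. camera_info takes no time and is no camera call; for the wrist camera it gives the pose at the moment of the call.
- ticket.close_job(): hands the job in, once; it reports no verdict.
The state is a dict: "time": time; "joint_positions": joint angles; "qvel": joint speeds; "joint_torque": joint torques, N m; "tool_pos": TCP position; "ee_rot": TCP orientation; "wrist_force": force on the tool from outside, world axes, zero at the start; "wrist_torque": the same for the moment, N m; "width": finger opening in m.
Only numpy, scipy, OpenCV 4.12 (cv2) and the standard library are available. Lean on these libraries where they do the work, as an engineer would, in place of code of your own. Each camera call takes 0.05 s, during which the arm holds its last target.

## Working session

There is one attempt and no reset: what is moved stays moved. The work goes in short steps, Python scripts to look and compute and a shell command to move; the robot and the scene stay as the last step left them, time stands still between calls to the robot, and variables do not carry over. Pictures are saved under pics/ and viewed, and the job is handed in when it is done.

```bash
mkdir -p pics; python3 - <<'E'
from bench import robot, snapshot, camera_info
import cv2
o=robot.get_obs()
for k,v in o.items(): print(k,v)
for n in ["scene","side"]:
    cv2.imwrite(f"pics/{n}0.png",cv2.cvtColor(snapshot(n),cv2.COLOR_RGB2BGR)); print(n,camera_info(n))
E
```

```text
time 0.0
joint_positions [ 1.19986666e+00  8.79039557e-02  1.37222715e+00 -2.23143053e-05
  1.68357792e+00 -1.03084960e-01]
qvel [ 5.10454523e-04 -1.03570967e-05  1.66246704e-04 -7.18675102e-04
  4.72117583e-04 -8.74710458e-04]
joint_torque [-1.27319538e-03 -3.40195084e+01 -3.02419889e+01  7.15941866e-02
  3.30932031e-02 -1.92719817e-04]
tool_pos [0.14536746 0.5298838  0.20434581]
ee_rot [-1.57060061  0.00210743  1.30294934]
wrist_force [-0.53113434  0.20508584  0.43084813]
wrist_torque [ 0.02269719 -0.01725752 -0.04710411]
width 0.09397996949326584
scene {'fx': 401.486789635874, 'fy': 401.486789635874, 'cx': 279.8243443448416, 'cy': 208.44153970142926, 'cam_to_world': array([[-0.36666052,  0.74541041, -0.55670763,  1.19865627],
       [ 0.93034952,  0.29175327, -0.22210315,  0.26546981],
       [-0.00313673, -0.59936913, -0.80046662,  0.98111847],
       [ 0.        ,  0.        ,  0.        ,  1.        ]])}
side {'fx': 467.1666879422195, 'fy': 467.1666879422195, 'cx': 274.6222830063548, 'cy': 211.98235133291166, 'cam_to_world': array([[ 0.97646014, -0.15946543,  0.14524587,  0.3955892 ],
       [-0.21566897, -0.71077069,  0.66954606, -0.83381859],
       [-0.00353295, -0.68511007, -0.72843099,  1.0174608 ],
       [ 0.        ,  0.        ,  0.        ,  1.        ]])}
```

View pics/scene0.png

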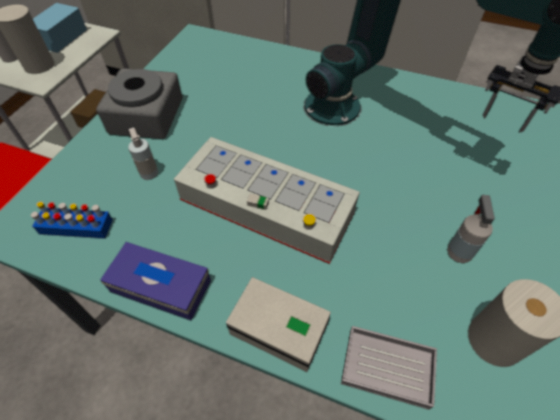

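View pics/side0.png

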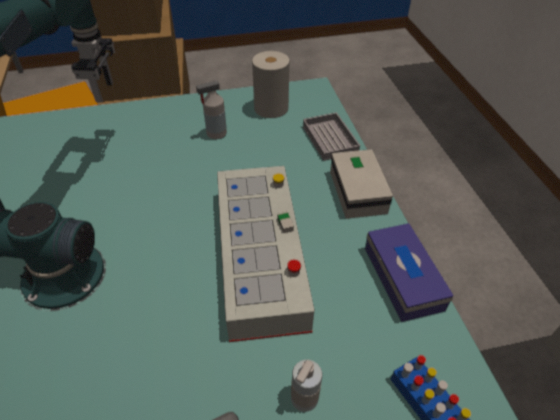

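The scene view shows the console with five blue spots from about (222,153) to (331,190); the side view has them at about x 235–244, y 187–290. The pots and carton stand on the rear ledge, the gel bottle is at the -y end, and the spray is at +y, off to the side. Next I'll measure the spots on the z=0.1 plane in both views.

```bash
python3 - <<'E'
import cv2,numpy as np
from bench import camera_info
for n,box in [("scene",(200,140,350,205)),("side",(222,175,258,300))]:
    im=cv2.imread(f"pics/{n}0.png"); h=cv2.cvtColor(im,cv2.COLOR_BGR2HSV)
    m=cv2.inRange(h,(105,110,60),(130,255,255)); k=np.zeros_like(m); k[box[1]:box[3],box[0]:box[2]]=m[box[1]:box[3],box[0]:box[2]]
    N,l,s,c=cv2.connectedComponentsWithStats(k)
    ci=camera_info(n);T=ci["cam_to_world"];P=[]
    for i in range(1,N):
        if s[i,4]<8: continue
        u,v=c[i]; d=T[:3,:3]@[(u-ci["cx"])/ci["fx"],(v-ci["cy"])/ci["fy"],1]
        p=T[:3,3]+d*(0.1-T[2,3])/d[2]; P.append(p); print(n,c[i].round(1),s[i,4],p.round(4))
    P=np.array(P);P=P[np.argsort(-P[:,1])]; d=P[-1]-P[0]; print("spacing",np.linalg.norm(np.diff(P,axis=0),axis=1).round(4),"console yaw",np.degrees(np.arctan2(d[0],-d[1])))
E
```

```text
scene [222.2 152.6] 14 [ 0.4516 -0.2215  0.1   ]
scene [247.5 162.1] 15 [ 0.4597 -0.1331  0.1   ]
scene [273.6 171.7] 17 [ 0.4668 -0.0455  0.1   ]
scene [300.8 182.3] 19 [0.4763 0.0429 0.1   ]
scene [329.1 193. ] 22 [0.4845 0.1306 0.1   ]
spacing [0.0881 0.0889 0.088  0.0888] console yaw -5.342990675773762
side [234.  186.5] 16 [0.4873 0.1319 0.1   ]
side [235.8 208.7] 19 [0.4784 0.0445 0.1   ]
side [238.2 233.1] 26 [ 0.4703 -0.043   0.1   ]
side [240.7 260.1] 28 [ 0.4622 -0.1308  0.1   ]
side [243.5 290.4] 36 [ 0.4538 -0.2194  0.1   ]
spacing [0.0878 0.0879 0.0881 0.089 ] console yaw -5.444469273344194
```

```bash
python3 - <<'E'
import numpy as np
from bench import camera_info
def pt(n,u,v,z):
    ci=camera_info(n);T=ci["cam_to_world"];d=T[:3,:3]@[(u-ci["cx"])/ci["fx"],(v-ci["cy"])/ci["fy"],1]
    return (T[:3,3]+d*(z-T[2,3])/d[2]).round(3)
print("gel base",pt("scene",147,170,.01),pt("side",306,395,.03),"top",pt("scene",136,135,.168),pt("side",305,370,.165))
print("spray base",pt("scene",465,250,.01),pt("side",215,132,.01),"top",pt("scene",484,205,.2),pt("side",208,90,.2))
yaw=1.303; s0=np.array([.486,.131]);s=-np.array([.0083,.0879])
X=np.array([np.cos(yaw),np.sin(yaw)]);Z=np.array([-np.sin(yaw),np.cos(yaw)])
d=s0-[.1454,.5299]; print("to spot0: x",d@X*1e3,"z",d@Z*1e3)
E
```

```text
gel base [ 0.535 -0.465  0.01 ] [ 0.543 -0.461  0.03 ] top [ 0.536 -0.452  0.168] [ 0.533 -0.465  0.165]
spray base [0.47  0.532 0.01 ] [0.475 0.517 0.01 ] top [0.464 0.509 0.2  ] [0.467 0.485 0.2  ]
to spot0: x -294.5566171397632 z -434.0114852157474
```

The spot spacing comes out at 88 mm, which matches. The gel and spray are well clear of the path. I'll shut the gripper and move above spot0, lining the jaws up with console y.

```bash
python3 -m creep '[{"slide":[-295,64,-434],"roll":-10,"grip":1},{"slide":[-295,64,-434],"roll":-10,"grip":1},{"slide":[-295,64,-434],"roll":-10,"grip":1},{"slide":[-295,64,-434],"roll":-10,"grip":1},{"slide":[-295,64,-434],"roll":-10,"grip":1},{"slide":[-295,64,-434],"roll":-10,"grip":1},{"slide":[-295,64,-434],"roll":-10,"grip":1},{"slide":[-295,64,-434],"roll":-10,"grip":1},{"slide":[-295,64,-434],"roll":-10,"grip":1},{"slide":[-295,64,-434],"roll":-10,"grip":1},{"slide":[-295,64,-434],"roll":-10,"grip":1},{"slide":[-295,64,-434],"roll":-10,"grip":1},{"slide":[-295,64,-434],"roll":-10,"grip":1},{"slide":[-295,64,-434],"roll":-10,"grip":1},{"slide":[-295,64,-434],"roll":-10,"grip":1},{"slide":[-295,64,-434],"roll":-10,"grip":1},{"slide":[-295,64,-434],"roll":-10,"grip":1},{"slide":[-295,64,-434],"roll":-10,"grip":1}]'
python3 - <<'E'
from bench import robot, snapshot
import cv2
print(robot.get_obs()['wrist_force'])
for n in ["scene","wrist"]: cv2.imwrite(f"pics/{n}1.png",cv2.cvtColor(snapshot(n),cv2.COLOR_RGB2BGR))
E
```

```text
time: 1.6
tool_pos: [0.4853, 0.1323, 0.1418]
ee_rot: [-1.571, -0.0, 1.48]
wrist_force: [0.2, 0.8, 0.0]
width: 0.0006
[0.16886585 0.84040952 0.00594212]
```

View pics/scene1.png

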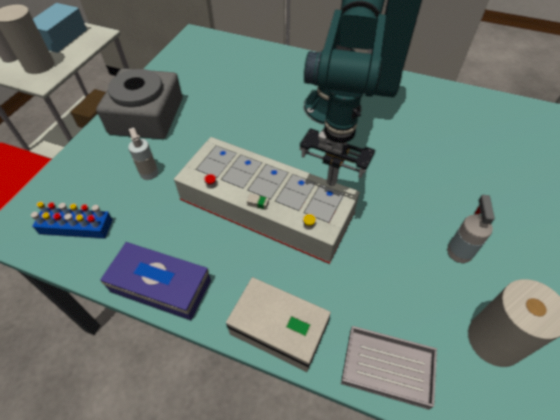

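View pics/wrist1.png

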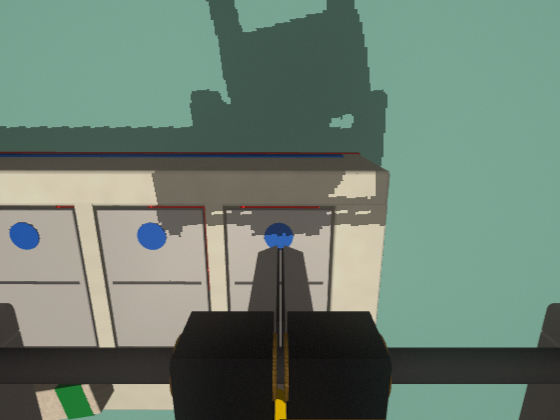

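The fingertip is over spot0, at (278,235) in the wrist view. I'll press it gently.

```bash
python3 -m creep '[{"slide":[0,20,0],"roll":0,"grip":1},{"slide":[0,36,0],"roll":0,"grip":1},{"slide":[0,40,0],"roll":0,"grip":1},{"slide":[0,42,0],"roll":0,"grip":1},{"slide":[0,44,0],"roll":0,"grip":1},{"slide":[0,45,0],"roll":0,"grip":1},{"slide":[0,45,0],"roll":0,"grip":1}]'
```

```text
time: 2.28
tool_pos: [0.4845, 0.1317, 0.1002]
ee_rot: [-1.569, 0.0, 1.479]
wrist_force: [-8.8, -1.0, 14.2]
width: 0.0006
```

Spot0 took 14 N with no give, so it's locked. On to spot1.

```bash
python3 -m creep '[{"slide":[0,-25,0],"roll":0,"grip":1},{"slide":[-40,-25,0],"roll":0,"grip":1},{"slide":[-80,-25,0],"roll":0,"grip":1},{"slide":[-88,-25,0],"roll":0,"grip":1},{"slide":[-88,-25,0],"roll":0,"grip":1},{"slide":[-88,-8,0],"roll":0,"grip":1},{"slide":[-88,-4,0],"roll":0,"grip":1},{"slide":[-88,-2,0],"roll":0,"grip":1},{"slide":[-88,0,0],"roll":0,"grip":1},{"slide":[-88,0,0],"roll":0,"grip":1}]'
```

```text
time: 3.12
tool_pos: [0.4774, 0.0445, 0.1002]
ee_rot: [-1.571, 0.001, 1.479]
wrist_force: [-7.3, -1.8, 16.8]
width: 0.0005
```

Spot1 is locked too (17 N, tip at 0.1002). Next is spot2.

```bash
python3 -m creep '[{"slide":[0,-25,0],"roll":0,"grip":1},{"slide":[-40,-25,0],"roll":0,"grip":1},{"slide":[-80,-25,0],"roll":0,"grip":1},{"slide":[-88,-25,0],"roll":0,"grip":1},{"slide":[-88,-25,0],"roll":0,"grip":1},{"slide":[-88,-8,0],"roll":0,"grip":1},{"slide":[-88,-4,0],"roll":0,"grip":1},{"slide":[-88,-2,0],"roll":0,"grip":1},{"slide":[-88,0,0],"roll":0,"grip":1},{"slide":[-88,0,0],"roll":0,"grip":1}]'
```

```text
time: 3.95
tool_pos: [0.4695, -0.0425, 0.1002]
ee_rot: [-1.571, -0.0, 1.48]
wrist_force: [-7.9, 0.8, 17.1]
width: 0.0003
```

Spot2 is locked (17 N). Next is spot3.

```bash
python3 -m creep '[{"slide":[0,-25,0],"roll":0,"grip":1},{"slide":[-40,-25,0],"roll":0,"grip":1},{"slide":[-80,-25,0],"roll":0,"grip":1},{"slide":[-88,-25,0],"roll":0,"grip":1},{"slide":[-88,-25,0],"roll":0,"grip":1},{"slide":[-88,-8,0],"roll":0,"grip":1},{"slide":[-88,-4,0],"roll":0,"grip":1},{"slide":[-88,-2,0],"roll":0,"grip":1},{"slide":[-88,0,0],"roll":0,"grip":1},{"slide":[-88,0,0],"roll":0,"grip":1}]'
```

```text
time: 4.78
tool_pos: [0.4614, -0.1298, 0.1001]
ee_rot: [-1.571, -0.0, 1.48]
wrist_force: [-7.1, 1.6, 17.3]
width: 0.0006
```

Spot3 is locked (17 N), so spot4 is the last one left.

```bash
python3 -m creep '[{"slide":[0,-25,0],"roll":0,"grip":1},{"slide":[-40,-25,0],"roll":0,"grip":1},{"slide":[-80,-25,0],"roll":0,"grip":1},{"slide":[-88,-25,0],"roll":0,"grip":1},{"slide":[-88,-25,0],"roll":0,"grip":1},{"slide":[-88,-8,0],"roll":0,"grip":1},{"slide":[-88,-4,0],"roll":0,"grip":1},{"slide":[-88,-2,0],"roll":0,"grip":1},{"slide":[-88,0,0],"roll":0,"grip":1},{"slide":[-88,0,0],"roll":0,"grip":1}]'
```

```text
time: 5.62
tool_pos: [0.4532, -0.2178, 0.0963]
ee_rot: [-1.57, -0.001, 1.479]
wrist_force: [-0.0, 0.7, 1.0]
width: 0.0003
```

Spot4 gave way: the tip sank to 0.0963 with only 1 N on it. I'll push on downward in stages.

```bash
python3 -m creep '[{"slide":[0,4,0],"roll":0,"grip":1},{"slide":[0,8,0],"roll":0,"grip":1},{"slide":[0,12,0],"roll":0,"grip":1},{"slide":[0,16,-1],"roll":0,"grip":1},{"slide":[0,20,-2],"roll":0,"grip":1},{"slide":[0,20,-2],"roll":0,"grip":1}]'
python3 - <<'E'
from bench import robot, snapshot
import cv2,numpy as np
print(robot.get_obs()['wrist_force'])
a=snapshot("side"); b=snapshot("wrist")
a=cv2.resize(a[160:340,180:340],None,fx=3,fy=3)
cv2.imwrite("pics/side2.png",cv2.cvtColor(a,cv2.COLOR_RGB2BGR));cv2.imwrite("pics/wrist2.png",cv2.cvtColor(b,cv2.COLOR_RGB2BGR))
E
```

```text
time: 6.12
tool_pos: [0.4546, -0.2197, 0.0752]
ee_rot: [-1.569, -0.0, 1.477]
wrist_force: [-0.9, -1.2, 0.8]
width: 0.0003
[-0.87882811 -1.16986453  0.7710755 ]
```

View pics/side2.png

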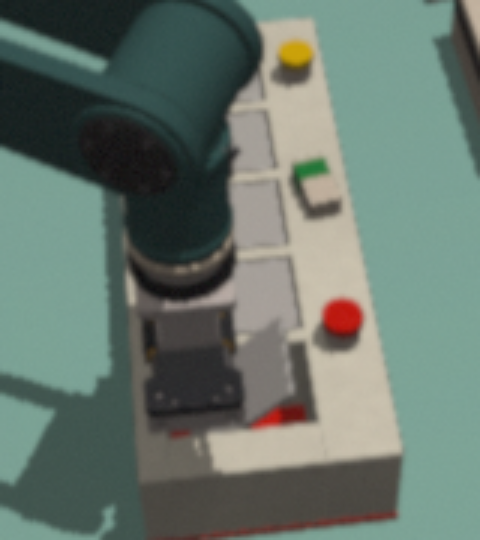

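View pics/wrist2.png

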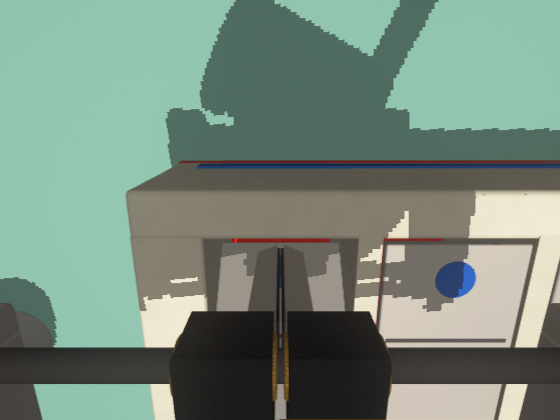

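The panel is tilting: in the side crop its rear edge is raised near (275,330), with the chute open behind it, and the red-capped pot is untouched. I'll push about 12 mm further.

```bash
python3 -m creep '[{"slide":[0,4,-1],"roll":0,"grip":1},{"slide":[0,8,-2],"roll":0,"grip":1},{"slide":[0,10,-3],"roll":0,"grip":1},{"slide":[0,12,-3],"roll":0,"grip":1},{"slide":[0,12,-3],"roll":0,"grip":1}]'
```

```text
time: 6.63
tool_pos: [0.4573, -0.2202, 0.0676]
ee_rot: [-1.569, 0.001, 1.478]
wrist_force: [-9.4, 2.3, 18.2]
width: 0.0
```

It has reached a hard stop at 18 N, which should be the 0.95 rad limit. I'll back off forward and up, then move aside to check.

```bash
python3 -m creep '[{"slide":[0,-6,3],"roll":0,"grip":1},{"slide":[0,-20,5],"roll":0,"grip":1},{"slide":[0,-50,5],"roll":0,"grip":1},{"slide":[0,-90,5],"roll":0,"grip":1},{"slide":[0,-120,5],"roll":0,"grip":1},{"slide":[0,-120,40],"roll":0,"grip":1},{"slide":[0,-120,80],"roll":0,"grip":1},{"slide":[0,-120,110],"roll":0,"grip":1},{"slide":[0,-120,110],"roll":0,"grip":1},{"slide":[0,-120,110],"roll":0,"grip":1}]'
python3 - <<'E'
from bench import robot, snapshot
import cv2,numpy as np
for n in ["side","scene"]:
  a=snapshot(n); cv2.imwrite(f"pics/{n}3.png",cv2.cvtColor(a,cv2.COLOR_RGB2BGR))
a=cv2.imread("pics/side3.png")[160:420,180:420]; cv2.imwrite("pics/side3c.png",cv2.resize(a,None,fx=2.3,fy=2.3))
E
```

```text
time: 7.47
tool_pos: [0.3481, -0.2095, 0.1842]
ee_rot: [-1.572, 0.0, 1.476]
wrist_force: [0.4, 0.1, -0.2]
width: 0.0005
```

View pics/side3c.png

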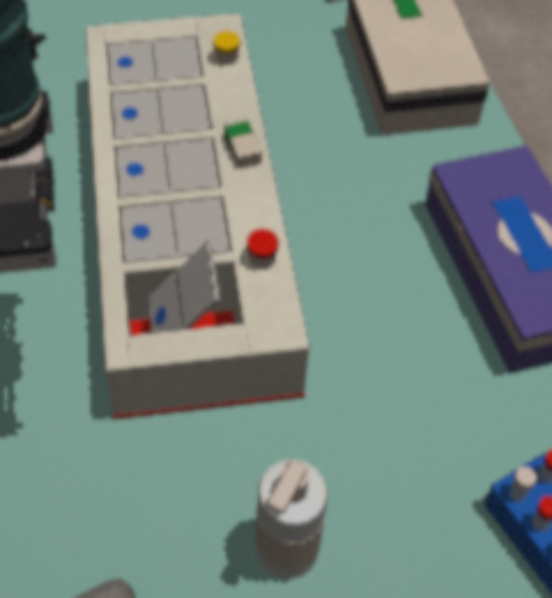

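View pics/scene3.png

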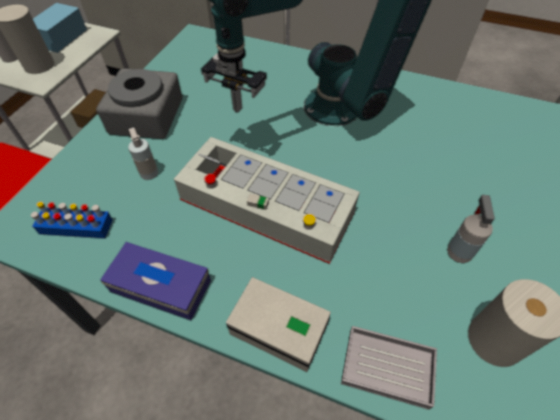

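The panel stands open, with its blue spot at side-crop (160,316) down in the chute. The pots, carton and bottles look unmoved, and the arm is clear. I'll check the tilt from the spot's pixel and compare the loose things before and after.

```bash
python3 - <<'E'
import numpy as np,cv2
from bench import camera_info
ci=camera_info("side");T=np.linalg.inv(ci["cam_to_world"])
cx=np.array([.9955,-.0943,0]);z=np.array([0,0,1])
p0=np.array([.4527,-.2205,.1])+36e-3*cx-.003*z
for t in [0,.4,.6,.7,.8,.9,.95]:
    q=p0-cx*(.036*np.cos(t)-(-.003)*np.sin(t)*-1*-1*-1) if 0 else p0+(-.036*np.cos(t)-.003*np.sin(t))*cx+(-.036*np.sin(t)+.003*np.cos(t))*z
    c=T@np.r_[q,1]; print(t,(ci["fx"]*c[0]/c[2]+ci["cx"]).round(1),(ci["fy"]*c[1]/c[2]+ci["cy"]).round(1))
a=cv2.imread("pics/side0.png");b=cv2.imread("pics/side3.png")
h=cv2.cvtColor(b,cv2.COLOR_BGR2HSV);m=cv2.inRange(h,(105,110,40),(130,255,255));ys,xs=np.nonzero(m[285:310,235:265]);print("spot",xs.mean()+235,ys.mean()+285)
d=cv2.absdiff(a,b).max(2)
for n,(x0,y0,x1,y1) in dict(pot_a=(268,170,290,192),box=(274,208,300,235),pot_b=(286,258,304,276),gel=(285,355,330,415),spray=(195,80,232,142)).items(): print(n,(d[y0:y1,x0:x1]>40).sum())
E
```

```text
0 243.1 290.8
0.4 244.2 294.2
0.6 245.5 295.6
0.7 246.4 296.2
0.8 247.4 296.8
0.9 248.5 297.3
0.95 249.1 297.5
spot 249.42105263157896 297.1578947368421
pot_a 0
box 0
pot_b 0
gel 0
spray 117
```

The spot fits a tilt of about 0.95 rad. Only the spray region changed in the side view, probably because the arm's shadow moved, so I'll check it in the scene view.

```bash
python3 - <<'E'
import cv2,numpy as np
for n,(x0,y0,x1,y1) in dict(scene=(440,190,500,270),side=(190,75,240,145)).items():
    a=cv2.imread(f"pics/{n}0.png")[y0:y1,x0:x1];b=cv2.imread(f"pics/{n}3.png")[y0:y1,x0:x1]
    print(n,(cv2.absdiff(a,b).max(2)>40).sum())
    cv2.imwrite(f"pics/sp_{n}.png",cv2.resize(np.hstack([a,b]),None,fx=5,fy=5))
E
```

```text
scene 0
side 277
```

View pics/sp_side.png

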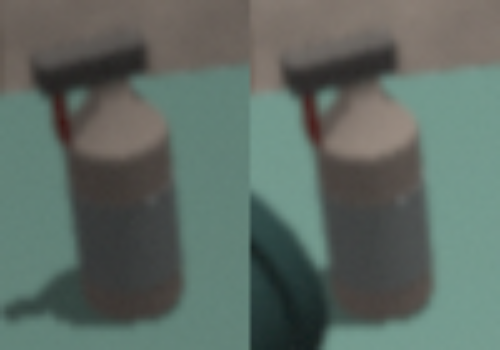

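The spray hasn't moved: the change is just the arm showing in the foreground at the lower left of the right-hand half. Handing in.

```bash
python3 -c "
from bench import ticket,robot
print(robot.get_obs()['wrist_force']);print(ticket.close_job())"
```

```text
[-0.90841297 -0.06596695 -0.00326557]
the job is handed in; nothing more can be done
None
```

The unlocked panel was the fifth one (spot4). I pushed its blue-spot end down into the chute to the hard stop, and it stayed open when I withdrew the arm. I then handed the job in. The hand-in reports no verdict.

- **Finding the panel:** I pressed the spots in order with the shut fingertips. Spots 0–3 held firm at 14–17 N, while spot 4 gave way at about 1 N.
- **Tilt:** the blue spot's position in the side image after I withdrew fits about 0.95 rad, well over the 0.6 needed.
- **Loose things:** the before and after pictures show both pots, the carton and the gel unmoved. The spray check first flagged a change in the side view. That was the arm in the foreground; the spray looks the same there, and the scene view shows no change.
- **Robot:** it was clear of everything at about 7.5 s. The highest force I read at the end of any move was about 20 N at the wrist, at the panel's stop. No check failed.

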